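Fish the memory stick out of the organiser's slot with a hooked pick

TASK

A memory stick has slipped into the narrow covered slot of the desk organiser. Take the hooked pick from its stand, reach in over the stick, set the hook down gently behind it and drag the stick out with the pick alone until it lies flat on the desk pad wholly outside, just in front of the slot, then put the pick back in its stand. Work lightly: do not press the pick hard on the pad, the organiser or the stick, do not touch the stick with the gripper or lift it, and leave the jar, the can and the mouse where they are.

Things in the scene. Friction and masses are not known exactly. Their poses are not given: they have to be found in the camera images.
- pad: thin firm desk pad, fixed, 360 (x) by 335 (y) by 2, on the wooden desk top (whose surface is at height 0); the organiser stands on it and it is the floor of the slot. Origin: centre of its underside
- organiser: low plywood desk organiser, fixed, 110 long (x), 136 wide (y), 42 high; two drawer fronts with round knobs (standing out 11) face the robot. Midway between them is the mouth of a straight slot 16 wide. Origin: centre of the mouth, on the pad (2 above the desk); x points into the slot, away from the robot, y across it, z up
- slot_roof (a point): the slot's roof: front edge, middle of the underside, 42 above the pad, of a clear acrylic plate 4 thick, 40 wide (only its pale edges and screws show), that covers the whole slot from mouth to back. The slot is open only at the mouth; its floor is the bare pad, its back wall 100 behind the mouth. Things on top: up to 54 high. Axes as the organiser's
- stick_mid (a point): memory stick, about 25 g, lying flat in the slot: 40 long (x), 13 wide, 11 high; white body, thinner steel plug at its -x end, towards the mouth. The point is its centre; x runs along it, into the slot. It starts wholly inside, its near end 8 to 25 behind the mouth, its far end 48 to 65. Only friction holds it
- stick: the same memory stick as a whole: origin at the centre of its underside, axes as for its centre point
- pick_grip (a point): hooked pick, about 145 g: centre of its upright wooden handle, the place to grasp, 22 by 22 and reaching 29 up and down from here. Under it a collar plate 42 (x) by 32 (y) by 5, underside 34 below this point, rests on the stand. z points up the handle, x along the hook's arm. It balances 5 to 15 off the handle's axis towards +x
- pick: the same pick as a whole; origin: middle of the collar's underside, same axes. A shank 10 thick goes down; from its foot an arm 6 thick runs level along +x; 85 from the shank axis it ends in a blade turned down, 4 thick, 10 wide, bottom edge 22 below the arm's axis
- shank_end (a point): lower end of the pick shank's fixed tube, 79 below the grip point, axes as the pick's. Below it the shank is telescopic, its setting different every time and not measured: the blade's bottom edge is 109 to 159 below the grip point. It stays put under less than 30 N. Touch the pad lightly with the blade, out in front of the slot, to learn it
- stand_seat (a point): the pick's fixed plywood stand: two upright cheeks 70 long (x), 10 thick, 140 high, 16 apart, on a base 90 by 70 by 8. The point: middle of the gap at the cheeks' top, where the collar's centre sits; x along the gap, z up. Seated, the pick's arm points to +x in the gap, its grip point is 34 above here. Lift it straight out, lower it straight back
- jar: bystander: small white-capped jar, 52 across, 65 high, standing loose; origin at the centre of its underside
- can: bystander: small green can, 52 across, 75 high, standing loose; origin at the centre of its underside
- mouse: bystander: black computer mouse, 100 by 58 by 25, loose; origin at the centre of its underside
Things that resemble listed ones, but are neither listed nor needed, are in the scene too. Leave any pink or purple look-alike of the organiser alone.

How it is judged:
By the outcome, as a careful person would: the job done as asked, in the order asked, and still so for the second after the job is handed in, with the robot touching nothing.
It also fails if it takes over 72 s, if anything falls off the work surface, if the arm or the gripper's body presses on something with over 40 N, if the wrist force passes 120 N, or if a joint passes its speed limit or range.

ROBOT

A 6-joint arm with a two-finger parallel gripper is mounted at the origin on the work surface. World frame = base frame: x ahead of the robot, y to its left, z up, the work surface at z = 0. Lengths are in mm, angles in rad, forces in N, time in s.
With the tool pointing down it reaches from about 375 to 975 mm from the base axis. Payload 3.8 kg.
Tool frame: the origin (TCP) lies on the centre line of the jaws, within the pads' length; the fingertips stand 19 mm ahead of it and the grasp point (between the pads) is the TCP; z points along the fingers, x is the direction in which the jaws open and shut, and the axes are right-handed (so a half turn about z gives the same grasp; the last joint's range is limited). The gripper opens to 88 mm and grips with 3 to 60 N. Pads are 18 mm wide; open, the fingers measure 123 mm over their backs; the gripper's body (75 mm by 187 mm) begins 45 mm behind the grasp point.
Start: joints at [-1.279, 0.264, 1.604, -0, 1.274, -0.037], TCP at [217.957, -638.837, 257.706] pointing down, gripper open.
Joint ranges: [-2.63, 2.63], [-0.94, 2.18], [0.31, 2.57], [-1.31, 4.45], [0, 2.66], [-2.55, 2.55]. Speed limits (rad/s): [2.57, 2.57, 3.14, 3.14, 3.14, 3.14].

INTERFACE

Orientations are given as a unit quaternion [x, y, z, w].
In Python, from cell import readout, cams, ticket gives the robot as it stands. The module is installed in compiled form; this text tells all that it offers.
- The arm moves only by the tool send_rows, never from a script. Its argument "increments" is a list of rows, each a list of 3 entries, a list of its own where there are three numbers: the turn, a rotation vector about the tool's x, y, z in rad, then the shift along the tool's x, y, z in mm, then the finger opening in mm, from 0 to 88.1. A call has exactly 8 rows; each row is the pose to reach, as a shift and turn from the pose commanded when the call began, along the tool's axes at that moment; what a row does not reach only later rows make up. A row lasts 1/12 s, in which the tool goes at most 41.7 mm and 7.16 degrees, less where a joint would pass 70% of its speed; a pose out of reach is approached as far as the arm can. A call with a gripper value outside its range is refused whole. The fingers move at their own pace and stop on an object; "grip_force" is the grip in N (left out, the last holds). Time passes only in rows, so rows that repeat a pose let the fingers close, or fill a call up. It gives the time, the measured TCP pose, the force and the opening at its end, in the units of the state.
- readout.sense(): the state, without advancing time (a new reading comes with each control period).
- cams.snapshot(name): name is "scene" or "top"; returns a dict with "image" (420x560x3 uint8, red, green, blue), "mtx" (3x3 intrinsics, pixels), "distortion" ([k1, k2, p1, p2, k3] as OpenCV has them; the pictures are not rectified), "rvec" (rotation vector, rad) and "tvec" (3), from world to camera coordinates, as OpenCV has them. Camera axes: x right, y down, z forward; pixel columns grow to the right and rows downward; lengths in mm; the calibration is good to about 2 mm. A picture is of the moment at which its call begins. There is no depth.
- ticket.sign_off(): hands the job in, once; it reports no verdict.
The state is a dict: "t": time; "joint_positions": joint angles; "qvel": joint speeds; "joint_torque": joint torques, N m; "eef_pos": TCP position; "eef_rot": TCP orientation; "wrist_force": force on the tool from outside, world axes, zero at the start; "wrist_torque": the same for the moment, N m; "opening": opening from 0.0 (shut) to 1.0 (fully open).
Only numpy, scipy, OpenCV 4.12 (cv2) and the standard library are available. Lean on these libraries where they do the work, as an engineer would, in place of code of your own. Each camera call takes 0.05 s, during which the arm holds its last target.

## Working session

There is one attempt and no reset: what is moved stays moved. The work goes in short steps, Python scripts to look and compute and a tool call to move; the robot and the scene stay as the last step left them, time stands still between calls to the robot, and variables do not carry over. Pictures are saved under pics/ and viewed, and the job is handed in when it is done.

Besides the shell and the picture viewer there is one more tool, called after "Request:" by a JSON object that holds its "name" and its "arguments". send_rows: Moves the arm, as the interface text tells. Its arguments: {"type":"object","properties":{"increments":{"type":"array"},"grip_force":{"type":"number"}},"required":["increments"]}

```bash
mkdir -p pics; python3 - <<'E'
from cell import readout,cams
import cv2,pickle
print(readout.sense())
for n in("scene","top"):
    s=cams.snapshot(n); pickle.dump(s,open(n+'0.pkl','wb'))
    cv2.imwrite(f'pics/{n}0.png',s['image'][:,:,::-1]); print(n,s['mtx'],s['distortion'],s['rvec'],s['tvec'])
E
```

```text
{'t': 0.0, 'joint_positions': array([-1.27891340e+00,  2.64744782e-01,  1.60534791e+00, -1.21927714e-05,
        1.27371051e+00, -3.68514178e-02]), 'qvel': array([-0.0008654 ,  0.00061325,  0.00032202,  0.00103903, -0.00110175,
        0.00026291]), 'joint_torque': array([ 7.67871443e-04, -5.02104807e+01, -3.56874526e+01,  7.27360882e-02,
        2.93711526e-02, -1.48622507e-04]), 'eef_pos': array([ 217.75556784, -638.2110329 ,  256.40769743]), 'eef_rot': array([ 8.13279529e-01, -5.81872139e-01, -8.78152093e-04, -6.71199002e-04]), 'wrist_force': array([-0.18893672, -0.31264241,  0.00104325]), 'wrist_torque': array([-0.01761983, -0.01510259, -0.00605978]), 'opening': 0.9973298448870465}
scene [[440.65548681   0.         282.48780511]
 [  0.         440.65548681 209.24388325]
 [  0.           0.           1.        ]] [-0.05037272  0.          0.          0.          0.        ] [ 2.04308865  1.54038094 -0.55274091] [ -81.92328618 -275.21903162 1267.33151108]
top [[470.5056038    0.         279.56544069]
 [  0.         470.5056038  210.10767003]
 [  0.           0.           1.        ]] [-0.15986814  0.          0.          0.          0.        ] [ 2.18621868 -2.15152931  0.1204366 ] [ -39.1045184   474.15448008 1154.19762719]
```

View pics/scene0.png

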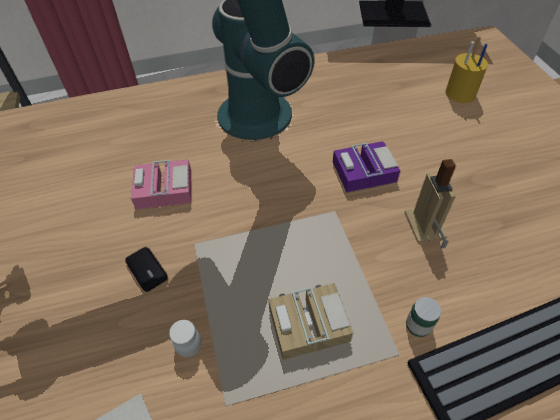

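View pics/top0.png

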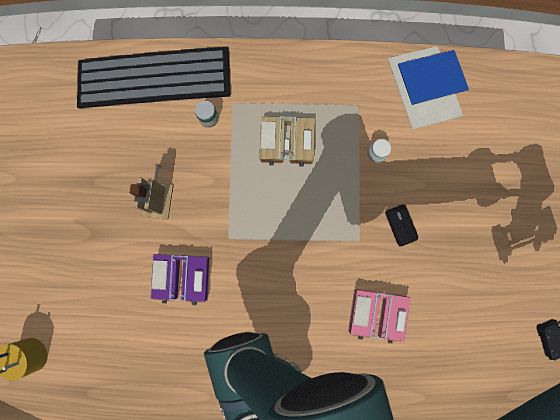

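```bash
cat > h.py <<'E'
import numpy as np,cv2,pickle
from scipy.spatial.transform import Rotation as R
def load(n): return pickle.load(open(n+'.pkl','rb'))
def proj(s,P):
    return cv2.projectPoints(np.array(P,float).reshape(-1,3),s['rvec'],s['tvec'],s['mtx'],s['distortion'])[0].reshape(-1,2)
def ray(s,uv):
    u=cv2.undistortPoints(np.array([[uv]],float),s['mtx'],s['distortion']).reshape(2)
    M=cv2.Rodrigues(s['rvec'])[0]; t=np.array(s['tvec']).reshape(3)
    return -M.T@t, M.T@np.array([u[0],u[1],1])
def onz(s,uv,z):
    c,d=ray(s,uv); return c+d*(z-c[2])/d[2]
def tri(s1,a,s2,b):
    c1,d1=ray(s1,a);c2,d2=ray(s2,b)
    A=np.stack([d1,-d2],1);k=np.linalg.lstsq(A,c2-c1,rcond=None)[0]
    p,q=c1+k[0]*d1,c2+k[1]*d2; return (p+q)/2,np.linalg.norm(p-q)
def crop(s,x,y,w,h,f,name):
    im=s['image'][y:y+h,x:x+w,::-1]
    im=cv2.resize(np.ascontiguousarray(im),None,fx=f,fy=f,interpolation=cv2.INTER_CUBIC)
    for i in range(0,w,10): cv2.putText(im,str(x+i),(i*f,8),0,.3,(0,0,255),1); cv2.line(im,(i*f,10),(i*f,14),(0,0,255),1)
    for i in range(0,h,10): cv2.putText(im,str(y+i),(0,i*f+4),0,.3,(0,0,255),1)
    cv2.imwrite('pics/'+name,im)
E
python3 - <<'E'
from h import *
t=load('top0');s=load('scene0')
crop(t,250,100,80,75,8,'t_org.png');crop(t,115,140,75,80,7,'t_st.png')
crop(s,260,275,100,90,6,'s_org.png');crop(s,395,150,70,100,6,'s_st.png')
E
```

```text
(no output)
```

View pics/t_org.png

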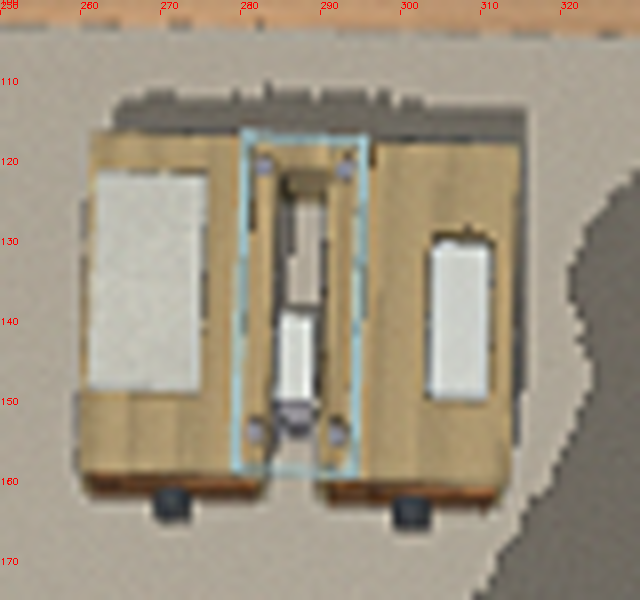

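View pics/t_st.png

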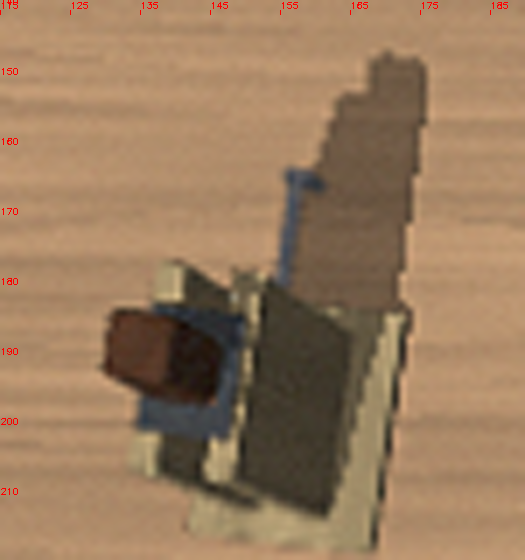

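View pics/s_org.png

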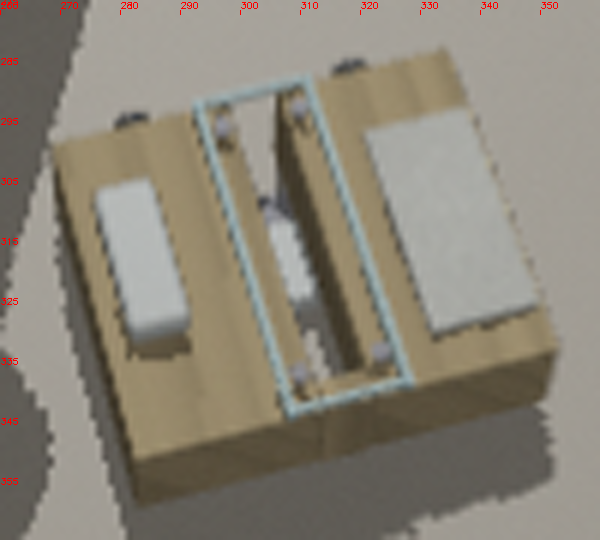

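View pics/s_st.png

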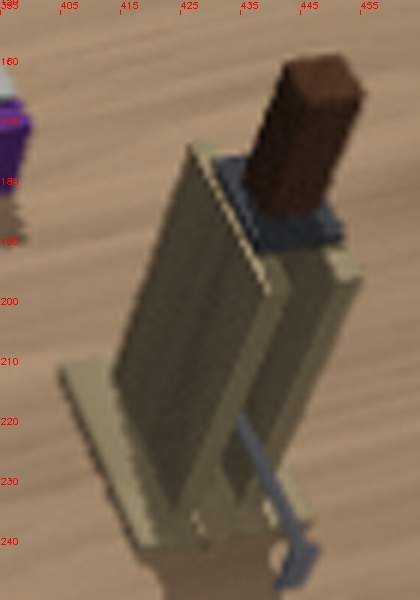

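```bash
cat > fit.py <<'E'
from h import *
from scipy.optimize import least_squares
t=load('top0');s=load('scene0')
def fit(obs,x0):
    # obs: (cam, local xyz, px)
    def res(p):
        Rm=R.from_euler('z',p[2]).as_matrix();r=[]
        for c,l,u in obs:
            w=Rm@np.array(l,float)+[p[0],p[1],0]
            r+=list(proj(c,w)[0]-u)
        return r
    q=least_squares(res,x0,loss='soft_l1');rr=np.array(res(q.x)).reshape(-1,2)
    return q.x,rr
def px(x0,y0,f,u): return np.array([x0+(u[0]+.5)/f-.5,y0+(u[1]+.5)/f-.5])
to=lambda u:px(250,100,8,u); so=lambda u:px(260,275,6,u); ts=lambda u:px(115,140,7,u); ss=lambda u:px(395,150,6,u)
org=[(t,(110,68,44),to((90,132))),(t,(110,-68,44),to((520,143))),(t,(0,68,44),to((78,472))),(t,(0,-68,44),to((508,482))),
(t,(110,20,48),to((242,130))),(t,(110,-20,48),to((367,138))),(t,(0,20,48),to((233,474))),(t,(0,-20,48),to((354,474))),
(s,(0,-20,48),so((193,103))),(s,(0,20,48),so((308,75))),(s,(110,-20,48),so((288,416))),(s,(110,20,48),so((412,382))),
(s,(0,-68,44),so((53,143))),(s,(0,68,44),so((447,50))),(s,(110,-68,44),so((137,460))),(s,(110,68,44),so((560,347)))]
st=[(t,(35,18,140),ts((158,262))),(t,(35,-18,140),ts((262,270))),(t,(-35,18,140),ts((130,470))),(t,(-35,-18,140),ts((235,482))),
(s,(-35,-18,140),ss((192,143))),(s,(35,-18,140),ss((265,295))),(s,(35,-8,140),ss((288,285))),(s,(35,18,140),ss((360,277)))
]
c0=[(t,(45,-35,8),ts((410,312))),(t,(-45,-35,8),ts((375,550))),(t,(-45,35,8),ts((185,528))),
(s,(-45,-35,8),ss((60,368))),(s,(45,-35,8),ss((145,548))),(s,(45,35,8),ss((312,522)))]
hd=[(t,(11,11,203),ts((115,308))),(t,(11,-11,203),ts((182,318))),(t,(-11,-11,203),ts((165,388))),(t,(-11,11,203),ts((103,368))),
(s,(-11,-11,203),ss((285,65))),(s,(-11,11,203),ss((345,55))),(s,(11,11,203),ss((362,95))),(s,(11,-11,203),ss((305,103)))]
np.set_printoptions(precision=2,suppress=True)
if __name__=='__main__':
  for n,o in(('org',org),('org_t',org[:8]),('org_s',org[8:]),('st',st),('st_base',c0),('st_t',st[:4]+c0[:3]),('st_s',st[4:]+c0[3:]),('stall',st+c0),('hd',hd),('hd_t',hd[:4]),('hd_s',hd[4:])):
    g=onz(o[0][0],np.mean([q[2] for q in o if q[0] is o[0][0]],0),o[0][1][2])
    q,r=fit(o,[g[0],g[1],0]);print(n,q);
    if '_' not in n:print(r.T)
E
python3 fit.py
```

```text
org [601.03 -45.42  -0.02]
[[-0.31 -0.52 -0.52  0.05 -0.4  -0.22 -0.72  0.2  -0.5  -0.03 -0.12  0.3
  -1.   -0.16 -0.65  0.25]
 [-0.1   0.35 -0.26  0.32  0.28 -0.18 -0.23  0.31 -0.15 -0.27  0.33  0.43
  -0.06 -0.78  0.54  0.53]]
org_t [601.2  -46.37  -0.01]
org_s [600.89 -44.86  -0.02]
st [497.66 284.76  -0.1 ]
[[ 0.05  0.22 -0.35 -0.23 -1.15 -0.3   0.52  0.53]
 [-0.06  0.44  0.11  0.15  0.08 -0.19  0.77  0.26]]
st_base [499.12 284.94  -0.1 ]
st_t [498.37 284.43  -0.09]
st_s [497.92 285.65  -0.11]
stall [498.2  284.81  -0.1 ]
[[ 0.06  0.23 -0.38 -0.27 -0.99 -0.17  0.65  0.68 -0.65 -0.46  0.26 -0.85
  -1.21  0.39]
 [-0.3   0.22 -0.13 -0.07  0.24 -0.01  0.96  0.47 -0.05  0.48  0.49 -0.84
   0.33 -0.15]]
hd [497.07 284.65  -0.18]
[[-0.2  -0.21 -0.08 -0.8  -1.02 -0.26  0.65 -0.78]
 [-0.64 -0.14 -0.28  0.62 -1.15 -0.26  1.09  0.56]]
hd_t [496.8  283.94  -0.19]
hd_s [497.01 285.6   -0.16]
```

```bash
python3 - <<'E'
from fit import *
q,_=fit(org,[600,-45,0]);print('org',q[:2],round(q[2],4))
q2,_=fit(st+c0,[500,285,0]);print('st',round(q2[2],4))
print('armtip',tri(t,ts((293,176)),s,ss((300,540))))
print('bladebot',tri(t,ts((318,185)),s,ss((288,585))))
# stick far end, in org frame
Ri=R.from_euler('z',-q[2]).as_matrix()
for c,u,z in((t,to((297,310)),13),(t,to((296,402)),13),(t,to((295,436)),9),(s,so((303,297)),13),(s,so((275,218)),13),(s,so((280,222)),13)):
    print(Ri@(onz(c,u,z)-[q[0],q[1],0]))
crop(t,140,155,30,35,20,'a.png');crop(s,425,212,30,45,14,'b.png');crop(s,295,285,30,60,10,'c.png')
E
```

```text
org [601.03 -45.42] -0.0169
st -0.0982
armtip (array([579.69, 276.54,  57.81]), np.float64(1.2544820118775444))
bladebot (array([582.27, 275.49,  33.45]), np.float64(2.7629856198418654))
[61.97 -0.57 13.  ]
[31.48 -1.17 13.  ]
[21.19 -1.24  9.  ]
[59.65  1.56 13.  ]
[30.68  0.71 13.  ]
[32.48  1.9  13.  ]
```

View pics/a.png

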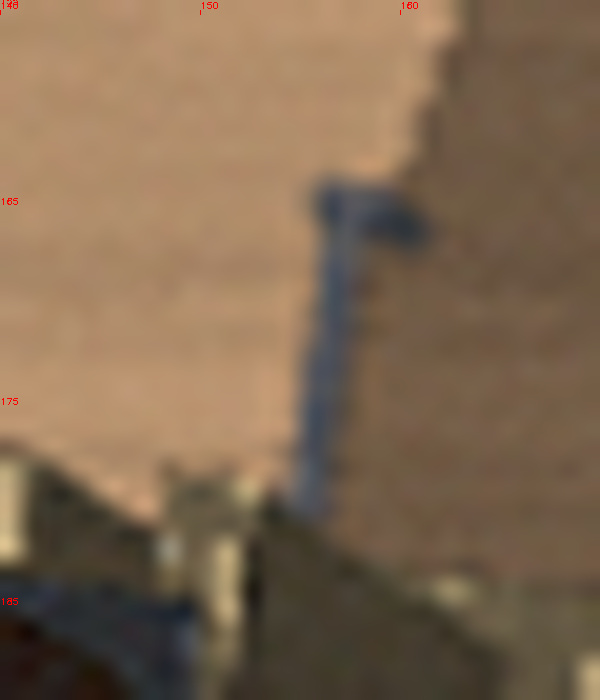

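View pics/b.png

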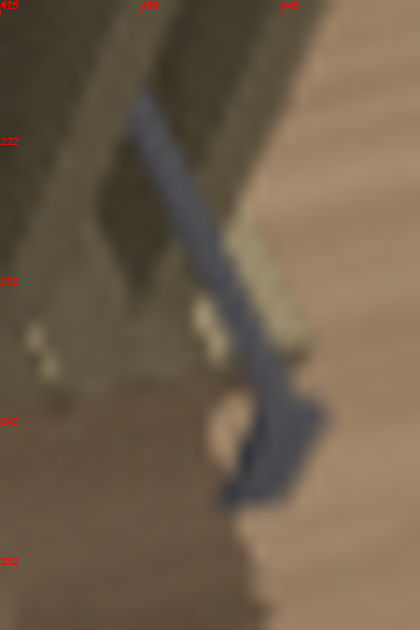

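View pics/c.png

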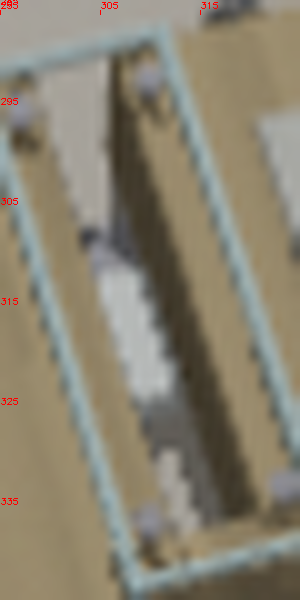

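```bash
cat > mv.py <<'E'
from h import *
from cell import readout
np.set_printoptions(precision=3,suppress=True)
def st(): 
    s=readout.sense(); return s
def rel(target,yaw,s=None):
    s=s or st(); Rc=R.from_quat(s['eef_rot']); Rd=R.from_euler('z',yaw)*R.from_euler('x',np.pi)
    turn=(Rc.inv()*Rd).as_rotvec(); sh=Rc.inv().apply(np.array(target,float)-s['eef_pos'])
    print('t',round(s['t'],2),'pos',s['eef_pos'],'f',s['wrist_force'],'open',round(s['opening']*88.1,1))
    print('turn',turn.round(4),'shift',sh.round(2))
E
python3 -c "
from mv import *
rel([480,-400,270],-.098)"
```

```text
t 0.1 pos [ 217.794 -638.275  256.527] f [-0.094 -0.413 -0.02 ] open 87.8
turn [-0.001  0.002 -1.144] shift [-140.87 -325.1   -13.16]
```

Request:
{"name": "send_rows", "arguments": {"increments": [[[0,0,-0.12],[-17,-40,-13],88],[[0,0,-0.24],[-35,-78,-13],88],[[0,0,-0.36],[-52,-116,-13],88],[[0,0,-0.48],[-70,-155,-13],88],[[0,0,-0.6],[-88,-195,-13],88],[[0,0,-0.72],[-105,-235,-13],88],[[0,0,-0.84],[-122,-275,-13],88],[[0,0,-0.96],[-140,-310,-13],88]]}}

```text
t: 0.77
eef_pos: [461.1, -410.7, 270.2]
eef_rot: [0.99, -0.138, -0.0, -0.0]
wrist_force: [0.3, 0.3, 1.2]
opening: 0.999
```

```bash
python3 -c "
from mv import *
rel([560,-100,270],-.098);rel([498.2,284.8,270],-.098)"
```

```text
t 0.77 pos [ 461.137 -410.704  270.233] f [0.302 0.27  1.187] open 88.0
turn [-0.     0.    -0.178] shift [  10.37 -325.89    0.3 ]
t 0.77 pos [ 461.137 -410.704  270.233] f [0.302 0.27  1.187] open 88.0
turn [-0.     0.    -0.178] shift [-154.05 -679.24    0.45]
```

Request:
{"name": "send_rows", "arguments": {"increments": [[[0,0,-0.08],[1,-40,0],88],[[0,0,-0.178],[2,-80,0],88],[[0,0,-0.178],[4,-121,0],88],[[0,0,-0.178],[5,-162,0],88],[[0,0,-0.178],[6,-203,0],88],[[0,0,-0.178],[8,-244,0],88],[[0,0,-0.178],[9,-285,0],88],[[0,0,-0.178],[10,-326,0],88]]}}

```text
t: 1.43
eef_pos: [560.3, -100.0, 270.3]
eef_rot: [0.999, -0.052, -0.0, -0.0]
wrist_force: [1.1, 0.5, -0.2]
opening: 1.0
```

Request:
{"name": "send_rows", "arguments": {"increments": [[[0,0,0],[-10,-40,0],88],[[0,0,0],[-20,-80,0],88],[[0,0,0],[-31,-120,0],88],[[0,0,0],[-41,-160,0],88],[[0,0,0],[-52,-200,0],88],[[0,0,0],[-62,-240,0],88],[[0,0,0],[-73,-280,0],88],[[0,0,0],[-84,-320,0],88]]}}

```text
t: 2.1
eef_pos: [509.0, 226.8, 270.3]
eef_rot: [0.999, -0.052, -0.0, 0.0]
wrist_force: [0.9, -0.2, -0.3]
opening: 0.999
```

```bash
python3 -c "
from mv import *
rel([498.2,284.8,270],-.098)"
```

```text
t 2.1 pos [509.016 226.773 270.35 ] f [ 0.943 -0.201 -0.272] open 88.0
turn [ 0.     0.    -0.006] shift [-16.78 -56.59   0.34]
```

Request:
{"name": "send_rows", "arguments": {"increments": [[[0,0,0.006],[-8,-30,0],88],[[0,0,0.006],[-17,-57,0],88],[[0,0,0.006],[-17,-57,20],88],[[0,0,0.006],[-17,-57,40],88],[[0,0,0.006],[-17,-57,60],88],[[0,0,0.006],[-17,-57,80],88],[[0,0,0.006],[-17,-57,94],88],[[0,0,0.006],[-17,-57,96],88]]}}

```text
t: 2.77
eef_pos: [496.5, 282.3, 170.7]
eef_rot: [0.998, -0.055, -0.003, 0.002]
wrist_force: [0.6, -0.9, 0.5]
opening: 1.0
```

```bash
python3 -c "
from mv import *
rel([498,284.8,174],-.098)
from cell import cams
for n in('top','scene'):
  s=cams.snapshot(n);pickle.dump(s,open(n+'1.pkl','wb'))
  crop(s,*((100,150,90,70) if n=='top' else (390,130,80,70)),8,n+'1.png')
"
```

```text
t 2.77 pos [496.541 282.255 170.655] f [ 0.564 -0.901  0.457] open 88.1
turn [ 0.004  0.006 -0.012] shift [ 1.15 -2.68 -3.36]
```

View pics/scene1.png

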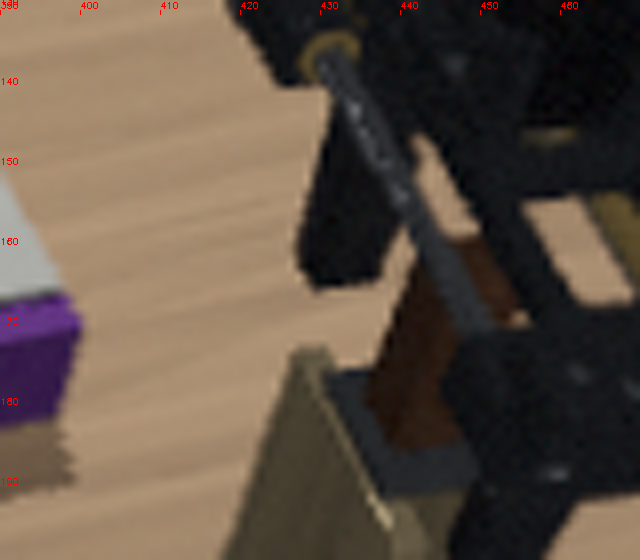

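View pics/top1.png

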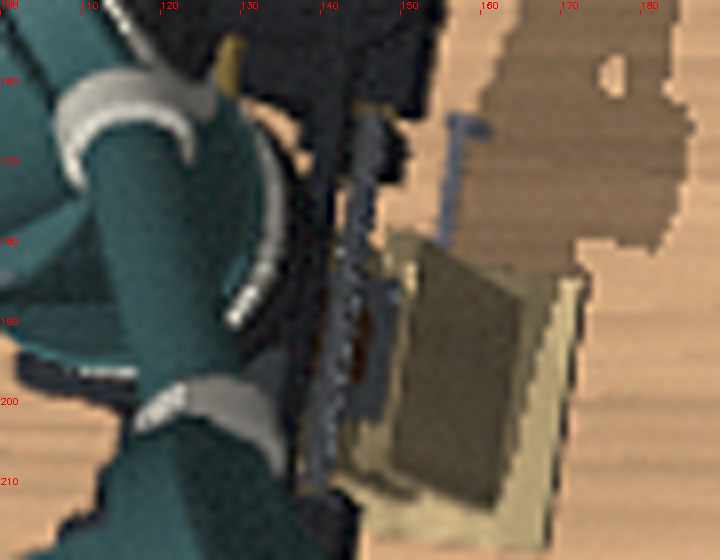

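Request:
{"name": "send_rows", "arguments": {"increments": [[[0,0,0],[1,-2,-3],88],[[0,0,0],[1,-2,-3],88],[[0,0,0],[1,-2,-3],88],[[0,0,0],[1,-2,-3],88],[[0,0,0],[1,-2,-3],88],[[0,0,0],[1,-2,-3],88],[[0,0,0],[1,-2,-3],88],[[0,0,0],[1,-2,-3],88]]}}

```text
t: 3.53
eef_pos: [500.3, 285.3, 177.7]
eef_rot: [0.998, -0.055, 0.0, -0.0]
wrist_force: [-0.3, 0.4, 0.9]
opening: 0.999
```

```bash
python3 -c "
from mv import *
rel([498,284.8,174],-.098)"
```

```text
t 3.53 pos [500.253 285.278 177.735] f [-0.314  0.433  0.925] open 88.0
turn [-0.    -0.    -0.012] shift [-2.19  0.72  3.73]
```

Request:
{"name": "send_rows", "arguments": {"grip_force": 25, "increments": [[[0,0,-0.012],[-2,0.5,3.5],70],[[0,0,-0.012],[-2,0.5,3.5],50],[[0,0,-0.012],[-2,0.5,3.5],40],[[0,0,-0.012],[-2,0.5,3.5],30],[[0,0,-0.012],[-2,0.5,3.5],26],[[0,0,-0.012],[-2,0.5,3.5],22],[[0,0,-0.012],[-2,0.5,3.5],18],[[0,0,-0.012],[-2,0.5,3.5],15]]}}

```text
t: 4.2
eef_pos: [498.3, 285.1, 174.3]
eef_rot: [0.999, -0.049, 0.0, -0.0]
wrist_force: [-0.1, -1.1, -0.3]
opening: 0.419
```

Request:
{"name": "send_rows", "arguments": {"increments": [[[0,0,0],[0,0,0],15],[[0,0,0],[0,0,0],15],[[0,0,0],[0,0,0],15],[[0,0,0],[0,0,0],15],[[0,0,0],[0,0,0],15],[[0,0,0],[0,0,0],15],[[0,0,0],[0,0,0],15],[[0,0,0],[0,0,0],15]]}}

```text
t: 4.87
eef_pos: [498.2, 285.0, 174.2]
eef_rot: [0.999, -0.049, -0.0, 0.0]
wrist_force: [-1.7, 1.4, 1.2]
opening: 0.249
```

```bash
python3 -c "
from mv import *
rel([498,284.8,174],-.098)"
```

```text
t 4.87 pos [498.155 285.01  174.178] f [-1.655  1.423  1.182] open 21.9
turn [0. 0. 0.] shift [-0.13  0.22  0.18]
```

Request:
{"name": "send_rows", "arguments": {"increments": [[[0,0,0],[0,0,-3],15],[[0,0,0],[0,0,-10],15],[[0,0,0],[0,0,-22],15],[[0,0,0],[0,0,-40],15],[[0,0,0],[0,0,-60],15],[[0,0,0],[0,0,-80],15],[[0,0,0],[0,0,-105],15],[[0,0,0],[0,0,-130],15]]}}

```text
t: 5.53
eef_pos: [498.2, 284.9, 306.2]
eef_rot: [0.999, -0.049, 0.0, -0.0]
wrist_force: [0.6, 0.5, -1.2]
opening: 0.25
```

```bash
python3 -c "
from mv import *
rel([500,-50,294],-.0169)"
```

```text
t 5.53 pos [498.197 284.882 306.234] f [ 0.602  0.47  -1.17 ] open 22.1
turn [-0.    -0.001 -0.081] shift [ 34.58 333.1   12.19]
```

Request:
{"name": "send_rows", "arguments": {"increments": [[[0,0,-0.01],[1,30,10],15],[[0,0,-0.02],[3,71,10],15],[[0,0,-0.03],[4,112,10],15],[[0,0,-0.04],[5,153,20],15],[[0,0,-0.05],[6,194,30],15],[[0,0,-0.06],[8,234,40],15],[[0,0,-0.07],[9,274,50],15],[[0,0,-0.081],[10,312,56],15]]}}

```text
t: 6.2
eef_pos: [477.1, -28.5, 248.7]
eef_rot: [1.0, -0.008, 0.001, 0.0]
wrist_force: [0.8, -0.3, -1.8]
opening: 0.246
```

```bash
python3 -c "
from mv import *
rel([476,-43.3,170],-.0169)"
```

```text
t 6.2 pos [477.071 -28.511 248.653] f [ 0.842 -0.269 -1.78 ] open 21.7
turn [ 0.001 -0.001  0.001] shift [-0.92 14.77 78.66]
```

Request:
{"name": "send_rows", "arguments": {"increments": [[[0,0,0],[-1,8,15],15],[[0,0,0],[-1,14.8,35],15],[[0,0,0],[-1,14.8,55],15],[[0,0,0],[-1,14.8,70],15],[[0,0,0],[-1,14.8,80],15],[[0,0,0],[-1,14.8,84],15],[[0,0,0],[-1,14.8,84],15],[[0,0,0],[-1,14.8,84],15]]}}

```text
t: 6.87
eef_pos: [477.1, -41.2, 165.2]
eef_rot: [1.0, -0.008, 0.001, 0.0]
wrist_force: [0.3, 0.7, -0.9]
opening: 0.248
```

```bash
python3 -c "
from mv import *
rel([476,-43.3,165],-.0169)
from cell import cams
for n in('top','scene'):
  s=cams.snapshot(n);pickle.dump(s,open(n+'2.pkl','wb'))
  crop(s,*((250,110,80,90) if n=='top' else (255,220,100,90)),7,n+'2.png')
"
```

```text
t 6.87 pos [477.117 -41.158 165.208] f [ 0.339  0.737 -0.883] open 21.8
turn [ 0.    -0.001  0.   ] shift [-1.08  2.16  0.21]
```

View pics/scene2.png

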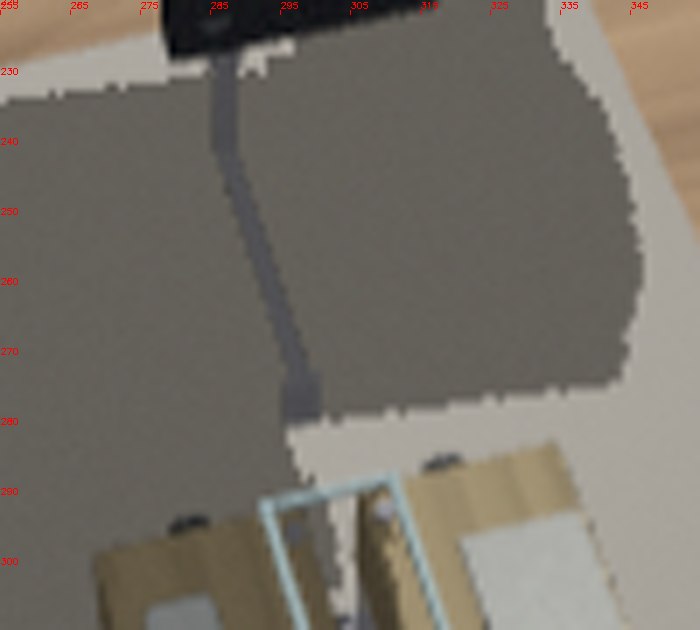

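View pics/top2.png

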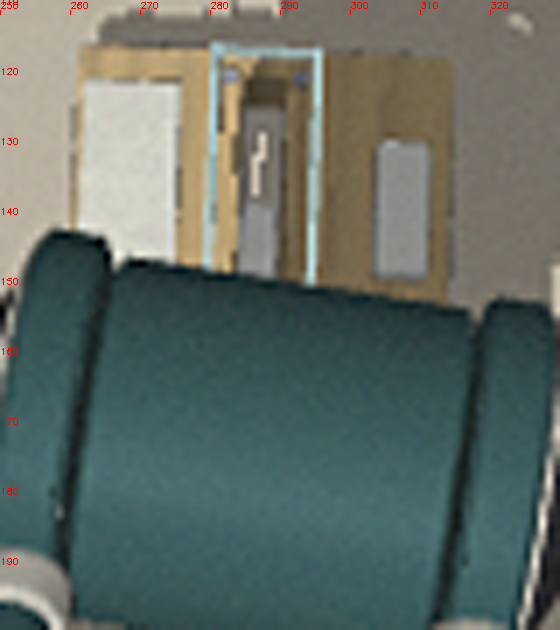

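```bash
python3 - <<'E'
from fit import *
s2=load('scene2')
p=np.array([477.1,-41.2]);ya=-.0169
Rm=R.from_euler('z',ya).as_matrix()
f=lambda u:px(255,220,7,u)
print('blade obs',f((283,421)),f((322,416)),'armend',f((302,375)),'elbow',f((222,150)))
for L in(134,138,142,146):
    z=165.2-L
    P=[Rm@np.array(a)+[p[0],p[1],0] for a in((87,-5,z),(87,5,z),(87,0,z+25),(0,0,z+22))]
    print(L,proj(s2,P).round(1).tolist())
E
```

```text
blade obs [295.   279.71] [300.57 279.  ] armend [297.71 273.14] elbow [286.29 241.  ]
134 [[294.5, 277.8], [299.2, 276.7], [297.0, 271.0], [285.7, 237.2]]
138 [[294.5, 278.8], [299.2, 277.7], [297.0, 272.0], [285.8, 238.3]]
142 [[294.5, 279.8], [299.2, 278.6], [297.0, 273.0], [285.8, 239.4]]
146 [[294.5, 280.7], [299.1, 279.6], [297.0, 274.0], [285.8, 240.4]]
```

Request:
{"name": "send_rows", "arguments": {"increments": [[[0,0,0],[-1,2,2],15],[[0,0,0],[-1,2,4],15],[[0,0,0],[-1,2,6],15],[[0,0,0],[-1,2,8],15],[[0,0,0],[-1,2,10],15],[[0,0,0],[-1,2,10],15],[[0,0,0],[-1,2,10],15],[[0,0,0],[-1,2,10],15]]}}

```text
t: 7.63
eef_pos: [475.4, -43.2, 154.2]
eef_rot: [1.0, -0.009, -0.0, -0.0]
wrist_force: [-0.9, 0.2, -1.8]
opening: 0.246
```

```bash
python3 -c "
from mv import *
rel([476,-43.3,155],-.0169)"
```

```text
t 7.63 pos [475.364 -43.213 154.159] f [-0.863  0.167 -1.79 ] open 21.7
turn [-0.  0. -0.] shift [ 0.64  0.08 -0.84]
```

Request:
{"name": "send_rows", "arguments": {"increments": [[[0,0,0],[0.5,0,1],15],[[0,0,0],[0.5,0,2],15],[[0,0,0],[0.5,0,3],15],[[0,0,0],[0.5,0,4],15],[[0,0,0],[0.5,0,4],15],[[0,0,0],[0.5,0,4],15],[[0,0,0],[0.5,0,4],15],[[0,0,0],[0.5,0,4],15]]}}

```text
t: 8.3
eef_pos: [475.9, -43.2, 150.3]
eef_rot: [1.0, -0.008, 0.0, 0.0]
wrist_force: [0.6, -0.2, -1.8]
opening: 0.249
```

Request:
{"name": "send_rows", "arguments": {"increments": [[[0,0,0],[0,0,0.3],15],[[0,0,0],[0,0,0.6],15],[[0,0,0],[0,0,0.9],15],[[0,0,0],[0,0,1.2],15],[[0,0,0],[0,0,1.2],15],[[0,0,0],[0,0,1.2],15],[[0,0,0],[0,0,1.2],15],[[0,0,0],[0,0,1.2],15]]}}

```text
t: 8.97
eef_pos: [475.9, -43.2, 149.0]
eef_rot: [1.0, -0.009, 0.0, -0.0]
wrist_force: [-0.2, -0.5, -1.6]
opening: 0.249
```

Request:
{"name": "send_rows", "arguments": {"increments": [[[0,0,0],[0,0,0.2],15],[[0,0,0],[0,0,0.4],15],[[0,0,0],[0,0,0.6],15],[[0,0,0],[0,0,0.8],15],[[0,0,0],[0,0,1.0],15],[[0,0,0],[0,0,1.0],15],[[0,0,0],[0,0,1.0],15],[[0,0,0],[0,0,1.0],15]]}}

```text
t: 9.63
eef_pos: [475.9, -43.2, 148.0]
eef_rot: [1.0, -0.009, 0.0, -0.0]
wrist_force: [1.3, -0.3, -1.4]
opening: 0.247
```

Request:
{"name": "send_rows", "arguments": {"increments": [[[0,0,0],[0,0,0.2],15],[[0,0,0],[0,0,0.4],15],[[0,0,0],[0,0,0.6],15],[[0,0,0],[0,0,0.8],15],[[0,0,0],[0,0,1.0],15],[[0,0,0],[0,0,1.0],15],[[0,0,0],[0,0,1.0],15],[[0,0,0],[0,0,1.0],15]]}}

```text
t: 10.3
eef_pos: [475.9, -43.2, 147.1]
eef_rot: [1.0, -0.009, -0.0, 0.0]
wrist_force: [-0.6, -0.6, 0.7]
opening: 0.25
```

Request:
{"name": "send_rows", "arguments": {"increments": [[[0,0,0],[0,0,0.1],15],[[0,0,0],[0,0,0.2],15],[[0,0,0],[0,0,0.3],15],[[0,0,0],[0,0,0.3],15],[[0,0,0],[0,0,0.3],15],[[0,0,0],[0,0,0.3],15],[[0,0,0],[0,0,0.3],15],[[0,0,0],[0,0,0.3],15]]}}

```text
t: 10.97
eef_pos: [475.8, -43.2, 146.9]
eef_rot: [1.0, -0.008, -0.0, 0.0]
wrist_force: [-3.4, -0.5, 4.9]
opening: 0.246
```

```bash
python3 - <<'E'
from mv import *
from cell import cams
for i in range(4):
    cams.snapshot('scene'); s=st(); print(s['eef_pos'],s['wrist_force'],s['wrist_torque'])
E
```

```text
[475.842 -43.226 146.908] [-3.133 -0.66   4.737] [-0.039  0.448  0.009]
[475.827 -43.213 146.884] [-3.51   0.117  4.026] [-0.045  0.379 -0.026]
[475.826 -43.236 146.872] [-3.828  0.234  5.317] [-0.027  0.497 -0.01 ]
[475.849 -43.225 146.895] [-4.018 -0.064  4.698] [-0.07   0.48  -0.013]
```

Request:
{"name": "send_rows", "arguments": {"increments": [[[0,0,0],[0,0,-3],15],[[0,0,0],[0,0,-9],15],[[0,0,0],[0,0,-14.5],15],[[0,0,0],[10,0,-14.5],15],[[0,0,0],[20,0,-14.5],15],[[0,0,0],[28,0,-14.5],15],[[0,0,0],[28,0,-14.5],15],[[0,0,0],[28,0,-14.5],15]]}}

```text
t: 11.83
eef_pos: [504.5, -43.7, 160.9]
eef_rot: [1.0, -0.008, -0.0, -0.0]
wrist_force: [0.5, 0.7, -1.4]
opening: 0.248
```

```bash
python3 -c "
from mv import *
rel([504,-43.8,161.2],-.0169)
from cell import cams
s=cams.snapshot('scene');pickle.dump(s,open('scene3.pkl','wb'))
rel([504,-43.8,161.2],-.0169)
crop(s,270,230,65,80,8,'scene3.png')
from cell import cams
s=cams.snapshot('top');pickle.dump(s,open('top3.pkl','wb'))
crop(s,250,110,80,90,7,'top3.png')
"
```

```text
t 11.83 pos [504.462 -43.687 160.856] f [ 0.543  0.681 -1.398] open 21.8
turn [-0.     0.001  0.   ] shift [-0.46  0.12 -0.34]
t 11.88 pos [503.862 -43.643 160.694] f [-0.117 -0.322 -1.075] open 21.8
turn [-0.     0.001  0.   ] shift [ 0.14  0.15 -0.51]
```

View pics/scene3.png

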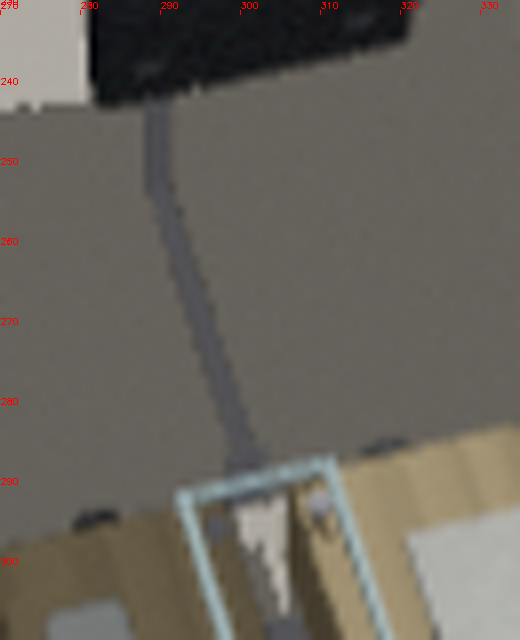

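```bash
python3 -c "
from h import *
s=load('scene3')
s['image']=np.clip((s['image'].astype(float)-60)*2.2,0,255).astype(np.uint8)
crop(s,283,250,32,50,12,'e.png')"
```

```text
(no output)
```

View pics/e.png

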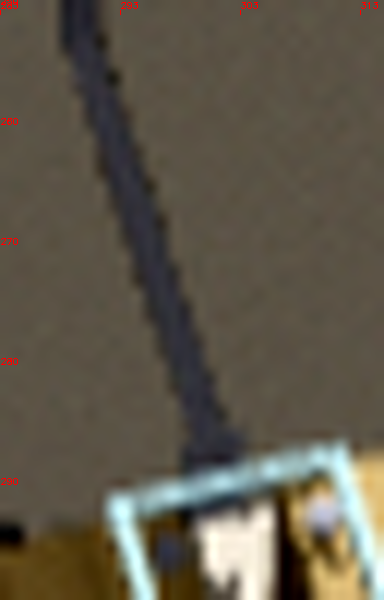

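View pics/top3.png

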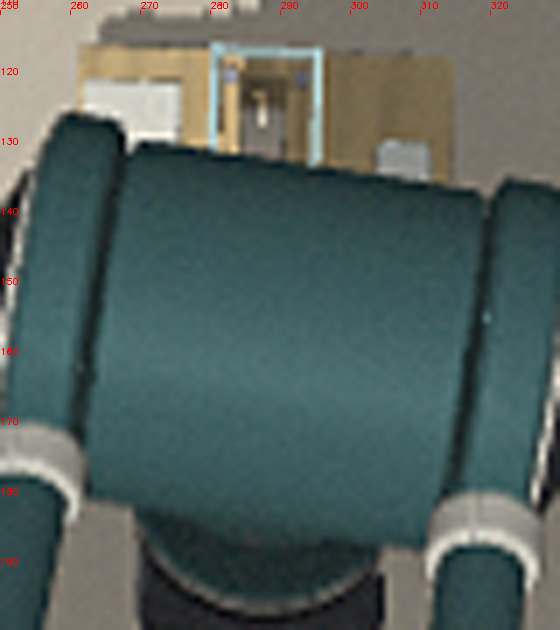

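```bash
python3 - <<'E'
from fit import *
s=load('scene3'); f=lambda u:px(283,250,12,u)
q=[601.03,-45.42,-.0169]
Rm=R.from_euler('z',q[2]).as_matrix()
W=lambda a:Rm@np.array(a,float)+[q[0],q[1],0]
print('plate pred',proj(s,[W((0,-20,48)),W((0,20,48)),W((110,-20,48)),W((110,20,48))]),'obs',f((108,503)),f((348,447)), 'back from s0',so((288,416)),so((412,382)))
# pick prediction
p=np.array([504.0,-43.66]);z0=160.8-145.1
Wp=lambda a:Rm@np.array(a,float)+[p[0],p[1],0]
obs={'arm100':(95,100),'arm200':(128,200),'arm300':(162,300),'arm400':(203,400)}
A=proj(s,[Wp((a,0,z0+22)) for a in range(0,86,5)])
for k,v in obs.items():
    o=f(v); print(k,o,'pred u at row',np.interp(o[1],A[:,1],A[:,0]))
print('blade top pred',proj(s,[Wp((85,-5,z0+22)),Wp((85,5,z0+22))]),'obs',f((182,462)),f((245,450)))
# px per mm y
print(proj(s,[Wp((60,1,z0+22))])-proj(s,[Wp((60,0,z0+22))]))
E
```

```text
plate pred [[291.25 291.59]
 [310.89 286.81]
 [307.47 344.24]
 [328.55 338.68]] obs [291.54 291.46] [311.54 286.79] back from s0 [307.58 343.92] [328.25 338.25]
arm100 [290.46 257.88] pred u at row 290.15029586188945
arm200 [293.21 266.21] pred u at row 292.83911409324725
arm300 [296.04 274.54] pred u at row 295.52825413366014
arm400 [299.46 282.88] pred u at row 298.21771745177864
blade top pred [[296.95 287.03]
 [301.78 285.86]] obs [297.71 288.04] [302.96 287.04]
[[ 0.48 -0.11]]
```

Request:
{"name": "send_rows", "arguments": {"increments": [[[0,0,0],[3,0.3,-0.3],15],[[0,0,0],[8,0.3,-0.3],15],[[0,0,0],[13,0.3,-0.3],15],[[0,0,0],[18,0.3,-0.3],15],[[0,0,0],[22,0.3,-0.3],15],[[0,0,0],[25,0.3,-0.3],15],[[0,0,0],[25,0.3,-0.3],15],[[0,0,0],[25,0.3,-0.3],15]]}}

```text
t: 12.6
eef_pos: [529.0, -44.4, 161.5]
eef_rot: [1.0, -0.008, -0.0, -0.0]
wrist_force: [0.3, 0.1, -1.2]
opening: 0.248
```

```bash
python3 -c "
from mv import *
from cell import cams
rel([529,-44.2,161.2],-.0169)
s=cams.snapshot('scene');pickle.dump(s,open('scene4.pkl','wb'))
rel([529,-44.2,161.2],-.0169)
s['image']=np.clip((s['image'].astype(float)-40)*1.8,0,255).astype(np.uint8)
crop(s,283,255,50,70,10,'f.png')"
```

```text
t 12.6 pos [528.991 -44.419 161.465] f [ 0.319  0.052 -1.205] open 21.9
turn [-0.  0. -0.] shift [ 0.01 -0.22  0.27]
t 12.65 pos [528.771 -44.41  161.384] f [-0.606 -0.068 -1.671] open 21.6
turn [-0.  0. -0.] shift [ 0.23 -0.21  0.18]
```

View pics/f.png

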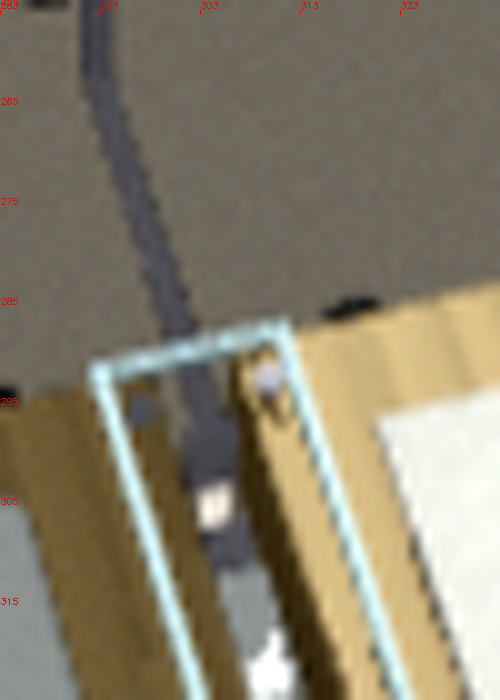

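Request:
{"name": "send_rows", "arguments": {"increments": [[[0,0,0],[5,0,0],15],[[0,0,0],[10,0,0],15],[[0,0,0],[15,0,0],15],[[0,0,0],[20,0,0],15],[[0,0,0],[25,0,0],15],[[0,0,0],[28,0,0],15],[[0,0,0],[28,0,0],15],[[0,0,0],[28,0,0],15]]}}

```text
t: 13.32
eef_pos: [556.9, -44.9, 161.4]
eef_rot: [1.0, -0.008, -0.0, -0.0]
wrist_force: [-0.1, 1.5, -2.2]
opening: 0.253
```

```bash
python3 -c "
from mv import *
from cell import cams
s=cams.snapshot('scene');pickle.dump(s,open('scene5.pkl','wb'))
rel([586,-45.1,161.2],-.0169)
s['image']=np.clip((s['image'].astype(float)-40)*1.8,0,255).astype(np.uint8)
crop(s,283,275,50,65,10,'g.png')"
```

```text
t 13.37 pos [556.734 -44.877 161.353] f [-0.548  0.13  -1.109] open 21.9
turn [-0.     0.001 -0.   ] shift [29.27 -0.27  0.14]
```

View pics/g.png

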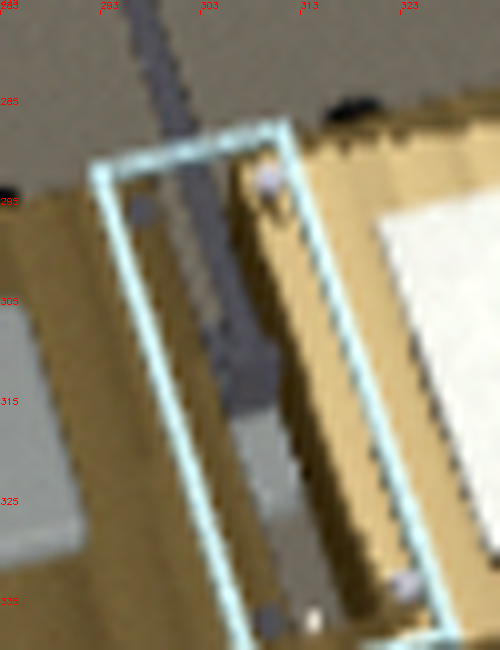

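Request:
{"name": "send_rows", "arguments": {"increments": [[[0,0,0],[5,0,0],15],[[0,0,0],[10,0,0],15],[[0,0,0],[15,0,0],15],[[0,0,0],[20,0,0],15],[[0,0,0],[25,0,0],15],[[0,0,0],[29,0,0],15],[[0,0,0],[29,0,0],15],[[0,0,0],[29,0,0],15]]}}

```text
t: 14.03
eef_pos: [586.1, -45.4, 161.4]
eef_rot: [1.0, -0.008, -0.0, 0.0]
wrist_force: [0.0, 0.1, -0.9]
opening: 0.25
```

```bash
python3 -c "
from mv import *
from cell import cams
s=cams.snapshot('scene');pickle.dump(s,open('scene6.pkl','wb'))
rel([586,-45.1,161.2],-.0169)
s['image']=np.clip((s['image'].astype(float)-40)*1.8,0,255).astype(np.uint8)
crop(s,283,280,50,65,10,'g2.png')"
```

```text
t 14.08 pos [585.788 -45.382 161.355] f [ 0.209  0.648 -0.644] open 21.6
turn [-0.     0.001 -0.   ] shift [ 0.21 -0.29  0.15]
```

View pics/g2.png

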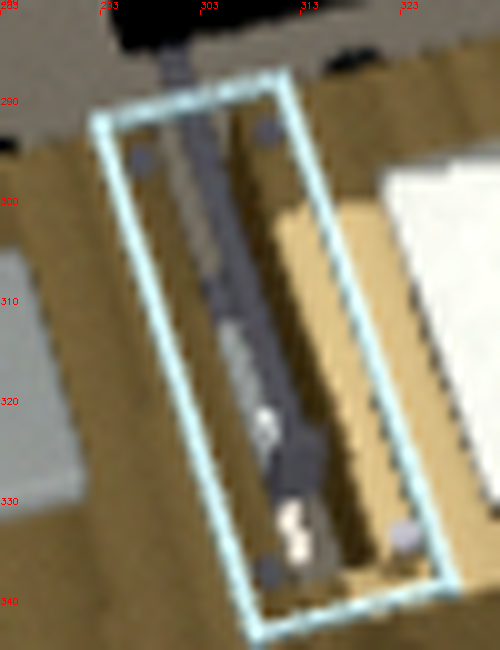

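```bash
python3 - <<'E'
from fit import *
q=[601.03,-45.42,-.0169]
Rm=R.from_euler('z',q[2]).as_matrix()
W=lambda a:Rm@np.array(a,float)+[q[0],q[1],0]
for x in(56,58,60,62,64): print('stick far',x,proj(s,[W((x,-6.5,13)),W((x,6.5,13)),W((x,-6.5,2)),W((x,6.5,2))]).round(1).tolist())
for x in (67,72): print('blade',x,proj(s,[W((x,-5,16.2)),W((x,5,16.2)),W((x,-5,41)),W((x,5,41))]).round(1).tolist())
s0=load('scene0');s0['image']=np.clip((s0['image'].astype(float)-40)*1.8,0,255).astype(np.uint8)
crop(s0,295,300,30,42,14,'h.png')
E
```

```text
stick far 56 [[305.6, 323.4], [312.0, 321.8], [305.4, 325.7], [311.7, 324.1]]
stick far 58 [[305.9, 324.3], [312.3, 322.7], [305.7, 326.7], [312.0, 325.0]]
stick far 60 [[306.2, 325.3], [312.6, 323.6], [306.0, 327.6], [312.3, 325.9]]
stick far 62 [[306.5, 326.2], [312.9, 324.6], [306.3, 328.5], [312.6, 326.9]]
stick far 64 [[306.7, 327.1], [313.2, 325.5], [306.6, 329.4], [312.9, 327.8]]
blade 67 [[308.0, 327.7], [313.0, 326.4], [308.4, 322.3], [313.5, 321.0]]
blade 72 [[308.7, 330.1], [313.7, 328.8], [309.2, 324.7], [314.3, 323.4]]
```

View pics/h.png

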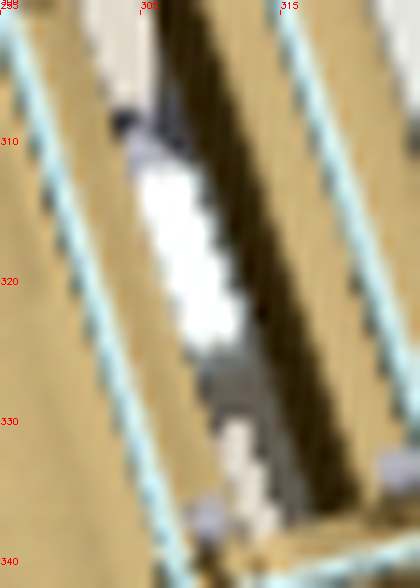

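```bash
python3 - <<'E'
from fit import *
q=[601.03,-45.42,-.0169]
Rm=R.from_euler('z',q[2]).as_matrix()
W=lambda a:Rm@np.array(a,float)+[q[0],q[1],0]
A=proj(s,[W((x,0,39.5)) for x in range(-10,75,5)])
for u,v in((304.25,299.5),(307.35,309.5),(310.65,319.5)): print(v,u-np.interp(v,A[:,1],A[:,0]))
for n,y in(('platel',-20),('plater',20)):
    A=proj(s,[W((x,y,48)) for x in range(0,115,5)])
    print(n,[(v,np.interp(v,A[:,1],A[:,0]).round(2)) for v in (294.5,304.5,314.5,324.5,334.5)])
s6=load('scene6');s6['image']=np.clip((s6['image'].astype(float)-30)*2.2,0,255).astype(np.uint8)
crop(s6,292,284,40,50,14,'i.png')
E
```

```text
299.5 0.5695811499970205
309.5 0.43955190073756967
319.5 0.5090490522126743
platel [(294.5, np.float64(292.15)), (304.5, np.float64(295.23)), (314.5, np.float64(298.3)), (324.5, np.float64(301.38)), (334.5, np.float64(304.46))]
plater [(294.5, np.float64(313.51)), (304.5, np.float64(316.91)), (314.5, np.float64(320.32)), (324.5, np.float64(323.72)), (334.5, np.float64(327.13))]
```

View pics/i.png

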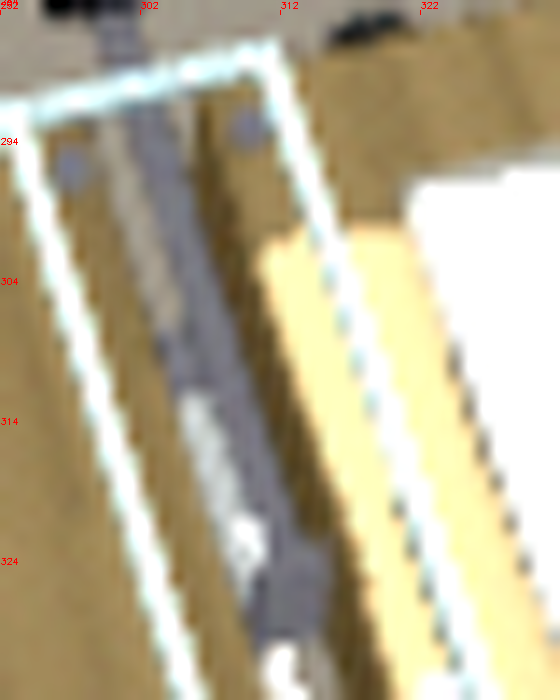

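Request:
{"name": "send_rows", "arguments": {"increments": [[[0,0,0],[0,0,1],15],[[0,0,0],[0,0,2.5],15],[[0,0,0],[0,0,4],15],[[0,0,0],[0,0,5.5],15],[[0,0,0],[0,0,7],15],[[0,0,0],[0,0,7],15],[[0,0,0],[0,0,7],15],[[0,0,0],[0,0,7],15]]}}

```text
t: 14.75
eef_pos: [585.9, -45.4, 154.5]
eef_rot: [1.0, -0.009, 0.0, 0.0]
wrist_force: [0.0, 0.0, -0.6]
opening: 0.247
```

Request:
{"name": "send_rows", "arguments": {"increments": [[[0,0,0],[0,0,1.5],15],[[0,0,0],[0,0,3],15],[[0,0,0],[0,0,4.5],15],[[0,0,0],[0,0,5.5],15],[[0,0,0],[0,0,6],15],[[0,0,0],[0,0,6],15],[[0,0,0],[0,0,6],15],[[0,0,0],[0,0,6],15]]}}

```text
t: 15.42
eef_pos: [585.9, -45.4, 148.5]
eef_rot: [1.0, -0.009, 0.0, -0.0]
wrist_force: [0.2, 0.1, -2.7]
opening: 0.251
```

```bash
python3 -c "
from mv import *
from cell import cams
s=cams.snapshot('scene');pickle.dump(s,open('scene7.pkl','wb'))
rel([586,-45.1,148.2],-.0169)
s['image']=np.clip((s['image'].astype(float)-30)*2.2,0,255).astype(np.uint8)
crop(s,292,284,40,56,11,'j.png')"
```

```text
t 15.47 pos [585.914 -45.42  148.606] f [ 0.133 -0.058 -1.166] open 21.9
turn [ 0. -0. -0.] shift [ 0.08 -0.32  0.41]
```

View pics/j.png

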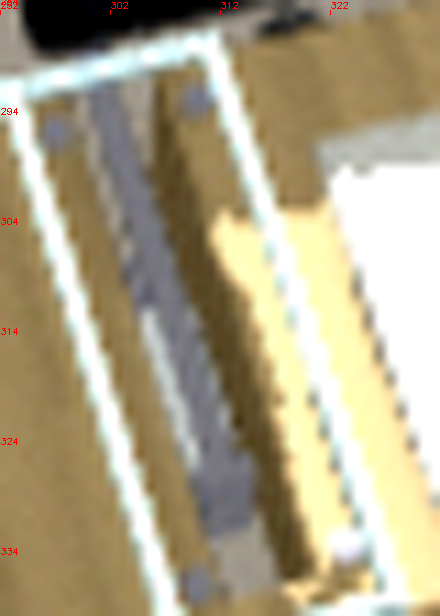

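Request:
{"name": "send_rows", "arguments": {"increments": [[[0,0,0],[-1.5,0,0],15],[[0,0,0],[-3,0,0],15],[[0,0,0],[-5,0,0],15],[[0,0,0],[-7,0,0],15],[[0,0,0],[-9.5,0,0],15],[[0,0,0],[-12,0,0],15],[[0,0,0],[-14.5,0,0],15],[[0,0,0],[-17,0,0],15]]}}

```text
t: 16.13
eef_pos: [568.5, -45.1, 148.5]
eef_rot: [1.0, -0.009, 0.0, 0.0]
wrist_force: [-0.0, 0.5, -1.0]
opening: 0.249
```

```bash
python3 -c "
from mv import *
from cell import cams
s=cams.snapshot('scene')
rel([506,-43.8,148.3],-.0169)
s['image']=np.clip((s['image'].astype(float)-30)*2.2,0,255).astype(np.uint8)
crop(s,285,270,50,66,9,'k.png')"
```

```text
t 16.18 pos [568.111 -45.081 148.459] f [ 0.502  0.056 -1.002] open 22.1
turn [-0.     0.001 -0.   ] shift [-62.12  -0.22   0.19]
```

View pics/k.png

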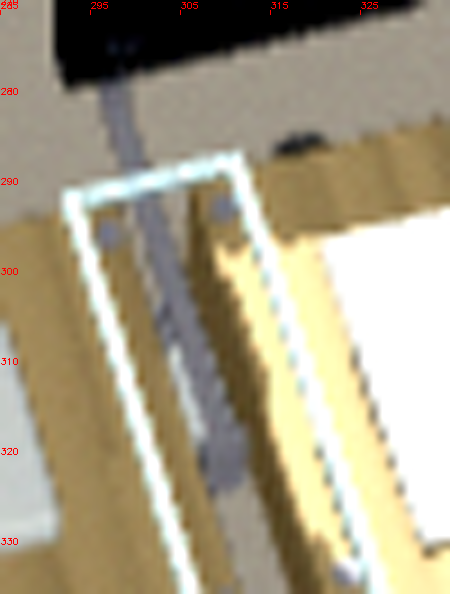

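Request:
{"name": "send_rows", "arguments": {"increments": [[[0,0,0],[-2,0,0],15],[[0,0,0],[-4.5,0,0],15],[[0,0,0],[-7,0,0],15],[[0,0,0],[-9.5,0,0],15],[[0,0,0],[-12,0,0],15],[[0,0,0],[-15,0,0],15],[[0,0,0],[-18,0,0],15],[[0,0,0],[-21,0,0],15]]}}

```text
t: 16.85
eef_pos: [547.6, -44.8, 148.6]
eef_rot: [1.0, -0.009, 0.0, 0.0]
wrist_force: [1.0, 0.2, -1.2]
opening: 0.242
```

Request:
{"name": "send_rows", "arguments": {"increments": [[[0,0,0],[-2.5,0,0],15],[[0,0,0],[-5,0,0],15],[[0,0,0],[-8,0,0],15],[[0,0,0],[-11,0,0],15],[[0,0,0],[-13.5,0,0],15],[[0,0,0],[-16,0,0],15],[[0,0,0],[-18,0,0],15],[[0,0,0],[-20,0,0],15]]}}

```text
t: 17.52
eef_pos: [527.6, -44.4, 148.5]
eef_rot: [1.0, -0.008, 0.0, -0.0]
wrist_force: [-0.1, -0.1, -2.2]
opening: 0.247
```

```bash
python3 -c "
from mv import *
from cell import cams
s=cams.snapshot('scene')
rel([506,-43.8,148.3],-.0169)
s['image']=np.clip((s['image'].astype(float)-30)*2.2,0,255).astype(np.uint8)
crop(s,275,250,60,66,9,'k2.png')"
```

```text
t 17.57 pos [527.237 -44.369 148.423] f [-0.049  0.018 -0.463] open 21.8
turn [-0.     0.001 -0.   ] shift [-21.24  -0.21   0.13]
```

View pics/k2.png

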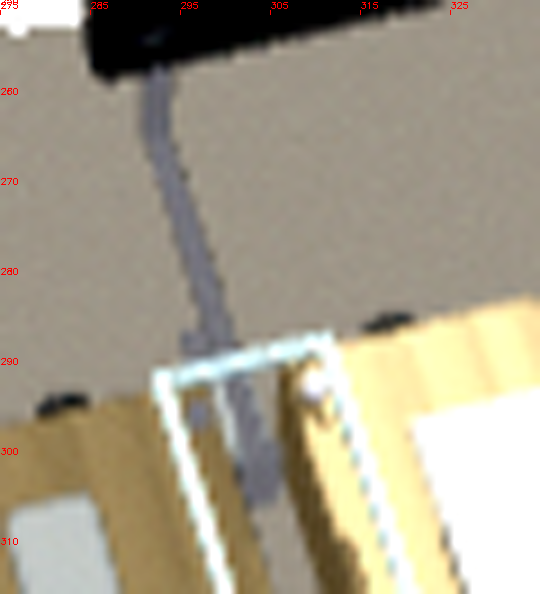

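Request:
{"name": "send_rows", "arguments": {"increments": [[[0,0,0],[-2.5,0,0],15],[[0,0,0],[-5.5,0,0],15],[[0,0,0],[-8.5,0,0],15],[[0,0,0],[-11.5,0,0],15],[[0,0,0],[-14.5,0,0],15],[[0,0,0],[-17.5,0,0],15],[[0,0,0],[-20,0,0],15],[[0,0,0],[-22,0,0],15]]}}

```text
t: 18.23
eef_pos: [505.5, -44.0, 148.5]
eef_rot: [1.0, -0.008, -0.0, -0.0]
wrist_force: [0.2, -0.0, -1.9]
opening: 0.253
```

```bash
python3 -c "
from mv import *
from cell import cams
s=cams.snapshot('scene')
rel([506,-43.8,148.3],-.0169)
s['image']=np.clip((s['image'].astype(float)-30)*2.2,0,255).astype(np.uint8)
crop(s,275,240,60,66,9,'k3.png')"
```

```text
t 18.28 pos [505.189 -43.991 148.446] f [-0.665  0.255 -2.023] open 21.9
turn [-0.     0.001 -0.   ] shift [ 0.81 -0.21  0.15]
```

View pics/k3.png

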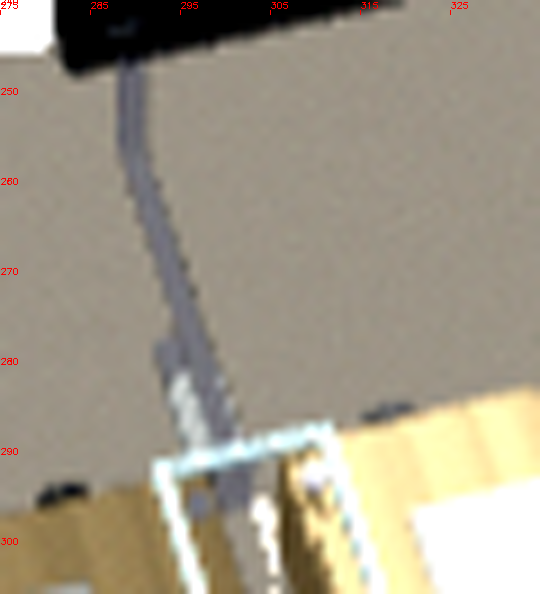

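```bash
python3 - <<'E'
from fit import *
q=[601.03,-45.42,-.0169]
Ri=R.from_euler('z',-q[2]).as_matrix()
for u,z in(((160,343),9),((172,375),13)): print(Ri@(onz(s,px(275,240,9,u),z)-[q[0],q[1],0]))
E
```

```text
[-50.62  -3.57   9.  ]
[-39.62  -3.78  13.  ]
```

Request:
{"name": "send_rows", "arguments": {"increments": [[[0,0,0],[-1,0,0],15],[[0,0,0],[-2,0,0],15],[[0,0,0],[-3,0,0],15],[[0,0,0],[-3,0,0],15],[[0,0,0],[-3,0,0],15],[[0,0,0],[-2,0,0],15],[[0,0,0],[-1,0,0],15],[[0,0,0],[-1,0,0],15]]}}

```text
t: 18.95
eef_pos: [505.1, -44.0, 148.5]
eef_rot: [1.0, -0.008, 0.0, 0.0]
wrist_force: [0.5, 0.3, -1.1]
opening: 0.246
```

Request:
{"name": "send_rows", "arguments": {"increments": [[[0,0,0],[0,0,-2],15],[[0,0,0],[0,0,-5],15],[[0,0,0],[0,0,-9],15],[[0,0,0],[0,0,-14],15],[[0,0,0],[0,0,-20],15],[[0,0,0],[0,0,-30],15],[[0,0,0],[0,0,-45],15],[[0,0,0],[0,0,-60],15]]}}

```text
t: 19.62
eef_pos: [504.7, -44.0, 209.6]
eef_rot: [1.0, -0.008, -0.0, -0.0]
wrist_force: [0.3, 0.2, -2.2]
opening: 0.247
```

```bash
python3 -c "
from mv import *
from cell import cams
s=cams.snapshot('scene');pickle.dump(s,open('scene8.pkl','wb'))
rel([505,284,306],-.098)
s['image']=np.clip((s['image'].astype(float)-30)*1.8,0,255).astype(np.uint8)
crop(s,265,210,70,90,8,'k4.png')"
```

```text
t 19.67 pos [506.848 -44.256 213.364] f [ 1.368 -0.323  0.682] open 21.9
turn [ 0.    -0.006  0.081] shift [  -6.9  -328.12  -92.89]
```

View pics/k4.png

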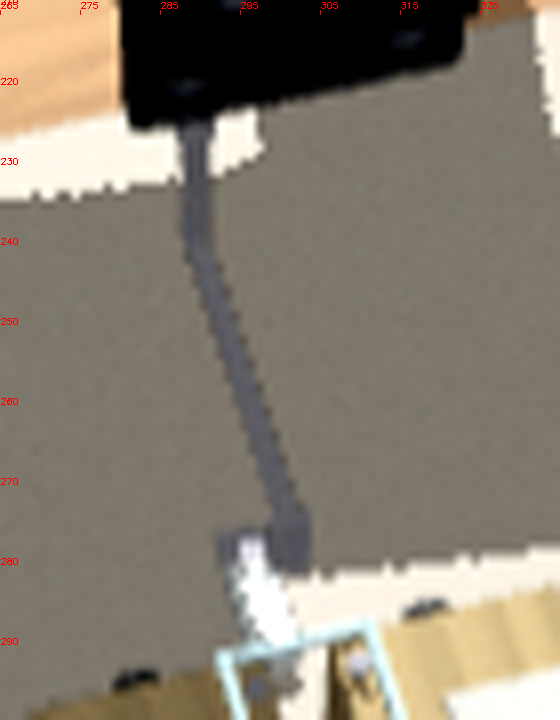

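Request:
{"name": "send_rows", "arguments": {"increments": [[[0,0,0],[0,0,-25],15],[[0,0,0],[0,0,-50],15],[[0,0,0],[0,0,-75],15],[[0,0,0],[0,-10,-95],15],[[0,0,0.02],[-2,-45,-95],15],[[0,0,0.03],[-3,-85,-95],15],[[0,0,0.04],[-5,-125,-95],15],[[0,0,0.05],[-6,-165,-95],15]]}}

```text
t: 20.33
eef_pos: [501.5, 122.4, 304.4]
eef_rot: [0.999, -0.034, 0.001, -0.0]
wrist_force: [1.3, -0.8, -2.1]
opening: 0.247
```

```bash
python3 -c "
from mv import *
from cell import cams
for n in('top','scene'):
  s=cams.snapshot(n);pickle.dump(s,open(n+'9.pkl','wb'))
  if n=='top': crop(s,250,100,80,100,6,'t9.png')
rel([498.16,285.0,306],-.098)
"
```

```text
t 20.43 pos [501.233 126.08  304.07 ] f [-0.564 -0.816 -1.997] open 21.5
turn [-0.003 -0.001  0.037] shift [ -12.81 -158.44   -1.48]
```

View pics/t9.png

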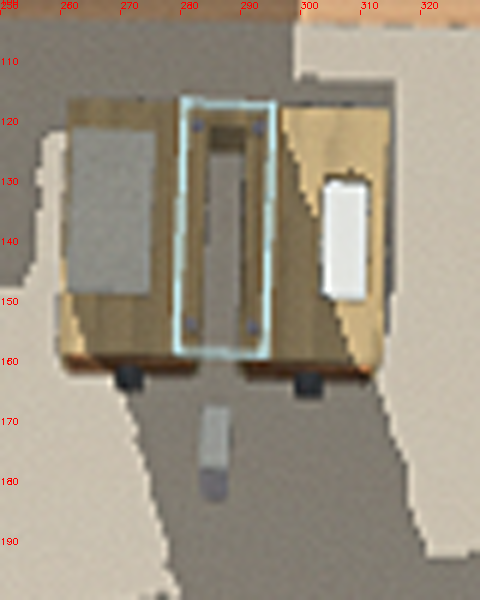

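Request:
{"name": "send_rows", "arguments": {"increments": [[[0,0,0.01],[-3,-38,0],15],[[0,0,0.02],[-6,-76,0],15],[[0,0,0.03],[-9,-115,0],15],[[0,0,0.037],[-12,-145,0],15],[[0,0,0.037],[-12.8,-158,0],15],[[0,0,0.037],[-12.8,-158,0],15],[[0,0,0.037],[-12.8,-158,0],15],[[0,0,0.037],[-12.8,-158,0],15]]}}

```text
t: 21.1
eef_pos: [499.7, 278.2, 303.4]
eef_rot: [0.999, -0.052, -0.0, 0.001]
wrist_force: [0.1, 0.4, -1.6]
opening: 0.242
```

```bash
python3 -c "
from mv import *
rel([498.16,285.0,306],-.098)
"
```

```text
t 21.1 pos [499.651 278.185 303.446] f [ 0.099  0.398 -1.619] open 21.3
turn [ 0.001 -0.    -0.007] shift [-2.19 -6.62 -2.56]
```

Request:
{"name": "send_rows", "arguments": {"increments": [[[0,0,-0.007],[-2,-5.5,-1],15],[[0,0,-0.007],[-2,-5.5,-1],15],[[0,0,-0.007],[-2,-5.5,-1],15],[[0,0,-0.007],[-2,-5.5,-1],15],[[0,0,-0.007],[-2,-5.5,-1],15],[[0,0,-0.007],[-2,-5.5,-1],15],[[0,0,-0.007],[-2,-5.5,-1],15],[[0,0,-0.007],[-2,-5.5,-1],15]]}}

```text
t: 21.77
eef_pos: [498.0, 285.2, 304.5]
eef_rot: [0.999, -0.049, -0.0, 0.0]
wrist_force: [-0.2, 0.5, -2.2]
opening: 0.249
```

```bash
python3 -c "
from mv import *
rel([498.16,285.0,306],-.098)
"
```

```text
t 21.77 pos [498.034 285.173 304.478] f [-0.245  0.53  -2.207] open 21.9
turn [0.    0.    0.001] shift [ 0.14  0.16 -1.52]
```

Request:
{"name": "send_rows", "arguments": {"increments": [[[0,0,0],[0.1,0.2,5],15],[[0,0,0],[0.1,0.2,15],15],[[0,0,0],[0.1,0.2,25],15],[[0,0,0],[0.1,0.2,35],15],[[0,0,0],[0.1,0.2,45],15],[[0,0,0],[0.1,0.2,55],15],[[0,0,0],[0.1,0.2,60],15],[[0,0,0],[0.1,0.2,60],15]]}}

```text
t: 22.43
eef_pos: [497.1, 284.5, 242.1]
eef_rot: [0.999, -0.048, -0.002, 0.001]
wrist_force: [-0.8, -0.8, -1.7]
opening: 0.252
```

```bash
python3 -c "
from mv import *
rel([498.16,285.0,174.2],-.098)
"
```

```text
t 22.43 pos [497.084 284.485 242.1  ] f [-0.846 -0.791 -1.667] open 22.2
turn [0.002 0.003 0.001] shift [ 1.24 -0.76 67.89]
```

Request:
{"name": "send_rows", "arguments": {"increments": [[[0,0,0],[0,0,0],15],[[0,0,0],[0,0,8],15],[[0,0,0],[0,0,20],15],[[0,0,0],[0,0,32],15],[[0,0,0],[0,0,44],15],[[0,0,0],[0,0,55],15],[[0,0,0],[0,0,62],15],[[0,0,0],[0,0,65],15]]}}

```text
t: 23.1
eef_pos: [497.0, 284.5, 177.1]
eef_rot: [0.999, -0.048, -0.001, 0.001]
wrist_force: [-0.8, -0.1, -1.7]
opening: 0.247
```

Request:
{"name": "send_rows", "arguments": {"increments": [[[0,0,0],[0,0,0],15],[[0,0,0],[0,0,0],15],[[0,0,0],[0,0,0],15],[[0,0,0],[0,0,0],15],[[0,0,0],[0,0,0],15],[[0,0,0],[0,0,0],15],[[0,0,0],[0,0,0],15],[[0,0,0],[0,0,0],15]]}}

```text
t: 23.77
eef_pos: [498.2, 285.0, 179.7]
eef_rot: [0.999, -0.048, 0.0, -0.0]
wrist_force: [-0.8, -0.4, -1.6]
opening: 0.249
```

```bash
python3 -c "
from mv import *
rel([498.16,285.0,174.2],-.098)
"
```

```text
t 23.77 pos [498.212 285.048 179.719] f [-0.812 -0.383 -1.619] open 22.0
turn [-0.    -0.     0.001] shift [-0.05  0.05  5.52]
```

Now the final 5.3 mm slowly.

Request:
{"name": "send_rows", "arguments": {"increments": [[[0,0,0],[0,0,1],15],[[0,0,0],[0,0,2],15],[[0,0,0],[0,0,3],15],[[0,0,0],[0,0,4],15],[[0,0,0],[0,0,4.7],15],[[0,0,0],[0,0,5.2],15],[[0,0,0],[0,0,5.2],15],[[0,0,0],[0,0,5.2],15]]}}

```text
t: 24.43
eef_pos: [498.2, 285.0, 174.3]
eef_rot: [0.999, -0.048, 0.0, -0.0]
wrist_force: [-0.6, -0.2, -1.3]
opening: 0.249
```

Request:
{"name": "send_rows", "arguments": {"increments": [[[0,0,0],[0,0,0.1],15],[[0,0,0],[0,0,0.2],15],[[0,0,0],[0,0,0.3],15],[[0,0,0],[0,0,0.3],15],[[0,0,0],[0,0,0.3],15],[[0,0,0],[0,0,0.3],15],[[0,0,0],[0,0,0.3],15],[[0,0,0],[0,0,0.3],15]]}}

```text
t: 25.1
eef_pos: [498.2, 285.1, 174.2]
eef_rot: [0.999, -0.048, 0.0, -0.0]
wrist_force: [-0.5, -1.1, 0.9]
opening: 0.248
```

Seated (weight taken by the stand). Release gradually.

Request:
{"name": "send_rows", "arguments": {"increments": [[[0,0,0],[0,0,0],24],[[0,0,0],[0,0,0],28],[[0,0,0],[0,0,0],34],[[0,0,0],[0,0,0],42],[[0,0,0],[0,0,0],52],[[0,0,0],[0,0,0],62],[[0,0,0],[0,0,0],72],[[0,0,0],[0,0,0],80]]}}

```text
t: 25.77
eef_pos: [498.2, 285.0, 174.0]
eef_rot: [0.999, -0.048, 0.0, -0.0]
wrist_force: [-1.0, -0.3, -0.0]
opening: 0.741
```

Request:
{"name": "send_rows", "arguments": {"increments": [[[0,0,0],[0,0,0],80],[[0,0,0],[0,0,0],80],[[0,0,0],[0,0,-5],80],[[0,0,0],[0,0,-15],80],[[0,0,0],[0,0,-30],80],[[0,0,0],[0,0,-50],80],[[0,0,0],[0,0,-70],80],[[0,0,0],[0,0,-90],80]]}}

```text
t: 26.43
eef_pos: [498.2, 285.1, 266.0]
eef_rot: [0.999, -0.048, 0.0, -0.0]
wrist_force: [0.7, 0.1, -0.3]
opening: 0.904
```

Request:
{"name": "send_rows", "arguments": {"increments": [[[0,0,0],[0,20,-20],80],[[0,0,0],[0,55,-40],80],[[0,0,0],[0,90,-40],80],[[0,0,0],[0,125,-40],80],[[0,0,0],[0,150,-40],80],[[0,0,0],[0,150,-40],80],[[0,0,0],[0,150,-40],80],[[0,0,0],[0,150,-40],80]]}}

```text
t: 27.1
eef_pos: [483.9, 136.2, 304.9]
eef_rot: [0.999, -0.049, 0.001, -0.001]
wrist_force: [-0.3, 1.1, 0.0]
opening: 0.911
```

```bash
python3 -c "
from mv import *
from cell import cams
for n in('top','scene'):
  s=cams.snapshot(n);pickle.dump(s,open(n+'10.pkl','wb'))
  cv2.imwrite('pics/'+n+'10.png',s['image'][:,:,::-1])
  if n=='top': crop(s,115,140,75,80,7,'t10.png')
  else: crop(s,395,150,70,100,6,'s10.png')
rel([498.16,285.0,306],-.098)
"
```

```text
t 27.2 pos [483.797 136.74  304.325] f [ 0.618  0.174 -0.253] open 79.9
turn [-0.001 -0.     0.002] shift [   0.08 -148.96   -1.58]
```

View pics/top10.png

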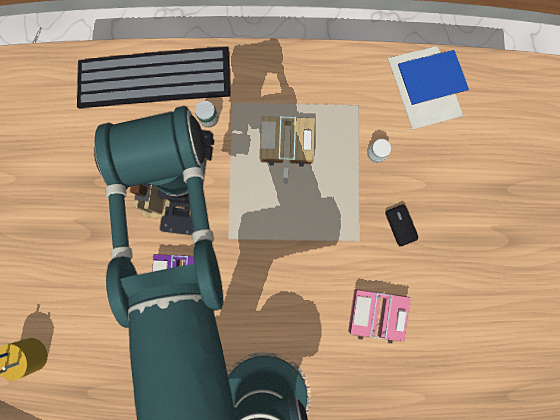

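View pics/scene10.png

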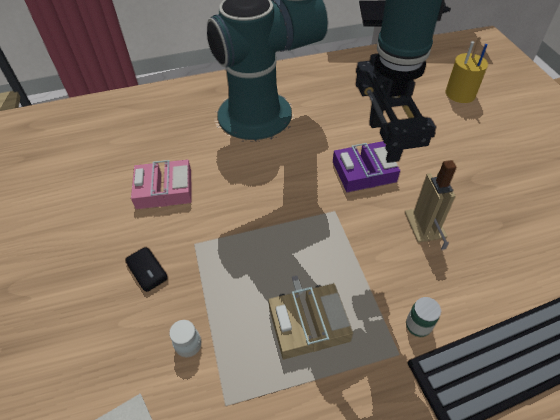

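View pics/s10.png

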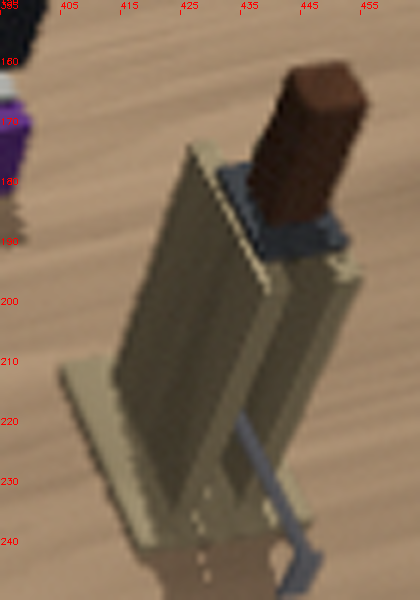

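```bash
python3 -c "
from cell import ticket
print(ticket.sign_off())"
```

```text
the job is handed in; nothing more can be done
None
```

The memory stick now lies flat on the pad, wholly outside the slot, and the pick is back in its stand. I handed the job in at about 27 s on the robot's clock (limit 72 s).

**How it went**
- **Pad touch:** I touched the pad in front of the slot to find the pick's length. The blade's edge is about 145 mm below the grip point, and the touch pressed with roughly 6 N.
- **Reaching in:** The hook went in over the stick with about 3 mm of clearance above and below and no contact force showing. I lowered it behind the stick to about 1.4 mm above the pad.
- **Dragging out:** I dragged the stick straight out, moved the blade clear of it and lifted the pick away.
- **Returning the pick:** I set it down until the stand took its weight, then let go.

**Last checks**
- **Stick:** The top camera shows its far end about 12 mm in front of the mouth. Just before the last 3 mm of pull, the scene camera put it about 10 to 11 mm out.
- **Pick:** It looks seated as before. Compared with the first picture it is about 0.7 pixel off, or 1–2 mm along the gap.
- **Jar, can and mouse:** They look unmoved in both final pictures.
- **Disagreement:** The two cameras differed by about 1.5 mm across the slot, so I aligned the hook with the slot in the scene picture alone.

No check failed.

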